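# Tip a flush slate slab out of the tasting board and clear it to the tray

## Robot

A 6-joint arm with a two-finger parallel gripper is mounted at the origin on the work surface. World frame = base frame: x ahead of the robot, y to its left, z up, the work surface at z = 0. Lengths are in m, angles in rad, forces in N, time in s.
With the tool pointing down it reaches from about 0.375 to 0.9 m from the base axis. Payload 3.1 kg.
Tool frame: the origin (TCP) lies at the very end of the fingers, on their centre line; the grasp point (between the pads) lies 19 mm behind it; z points along the fingers, y is the line along which they close (so a half turn about z gives the same grasp; the last joint's range is limited). The gripper opens to 87 mm and grips with 3 to 60 N. Pads are 19 mm wide; open, the fingers measure 117 mm over their backs; the gripper's body (75 mm by 190 mm) begins 51 mm behind the grasp point.
Start: joints at [0.974, 0.527, 1.433, -0, 1.181, -0.178], TCP at [0.254, 0.571, 0.223] pointing down, gripper open.
Joint ranges: [-3.08, 3.08], [-0.75, 2.2], [0.22, 2.44], [-1.43, 4.57], [0, 2.65], [-2.85, 2.85]. Speed limits (rad/s): [2.79, 2.79, 3.14, 3.14, 3.14, 3.14].

## Interface

Orientations are given as a unit quaternion [x, y, z, w].
In Python, from rig import status, viewer, robot gives the robot as it stands.
- The arm moves only by the tool arm_command, never from a script. Its arguments are lists of equal length, an entry for each row: "delta_rot": the turn, a rotation vector about the tool's x, y, z in degrees, a list of three; "delta_pos": the shift along the tool's x, y, z in m, a list of three; "gripper": the closure, from -1 (fully open) to 1 (shut). In form: {"delta_rot": [[rx, ry, rz], ...], "delta_pos": [[dx, dy, dz], ...], "gripper": [gripper, ...]}. A call has 1 to 12 rows; each row is the pose to reach, as a shift and turn from the pose commanded when the call began, along the tool's axes at that moment; what a row does not reach only later rows make up. A row lasts 1/12 s, in which the tool goes at most 41.7 mm and 7.16 degrees, less where a joint would pass 70% of its speed; a pose out of reach is approached as far as the arm can. A call with a gripper value outside its range is refused whole. The fingers move at their own pace and stop on an object; "grip_force" is the grip in N (left out, the last holds). Time passes only in rows, so rows that repeat a pose let the fingers close. It gives the time, the measured TCP pose, the force, the opening and the grip force at its end, in the units of the state.
- status.get_obs(): the state, without advancing time (a new reading comes with each control period).
- viewer.camera(name): name is "scene" or "side" or "wrist"; returns a dict with "pixels" (384x512x3 uint8, blue, green, red), "fx", "fy", "cx", "cy" (pixels), "pose" (4x4, takes a point from camera to world coordinates); the wrist camera has in their place "mount" (4x4, takes a point from camera to tool coordinates, whose origin is the TCP and whose axes are the flange's). Camera axes: x right, y down, z forward; pixel columns grow to the right and rows downward; lengths in m; the calibration is good to about 2 mm. A picture is of the moment at which its call begins: read the wrist's pose just before it. There is no depth.
- robot.hand_in(): hands the job in; it is judged then, once.
The state is a dict: "time": time; "q": joint angles; "joint_velocities": joint speeds; "joint_torque": joint torques, N m; "position": TCP position; "tool_rot": TCP orientation; "ft_force": force on the tool from outside, world axes, zero at the start; "moment": the same for the moment, N m; "grip_width": finger opening in m; "grip_force": force on a finger pad.
Only numpy, scipy, OpenCV 4.12 (cv2) and the standard library are available. Lean on these libraries where they do the work, as an engineer would, in place of code of your own. Each camera call takes 0.05 s, during which the arm holds its last target. There are 200 camera calls.

## Task

Clear the slate slab that lies flush in the oak tasting board: press its end beside the brass bar gently down to the stop so that the other end tips up, take it by the raised end, and lay it gently and flat, right way up, in the aluminium tray, lengthwise beside the slab already there. Slate is brittle, so never press or set it down hard, and leave the slab in the tray, the ramekin, the two wine glasses, the tealight cup and the pepper mill where they are.

Things in the scene. Friction and masses are not known exactly. Their poses are not given: they have to be found in the camera images.
- board: fixed oak tasting board, 300 mm (x) x 160 mm (y) x 40 mm high; origin at the centre of its underside, z up. A well 145 x 65 mm is sunk in it, centred at x = -35 mm. A brass bar, 12 x 60 mm, inlaid across its rim at x = -127 mm marks the end of the slab to press. The rim round the well is flat, 40 mm above the table
- slab: the loose dark slate slab to clear, 140 mm (x) x 60 mm (y) x 12 mm thick, 0.19 to 0.38 kg; origin at the centre of its underside, z up through its top face. At the start it lies in the board's well, aligned with the board, its top flush with the board's top and a gap of 2.5 mm all round
- cradle (a joint): angle (rad) of the brass plate in the well that carries the slab: 0 level, 0.3 at its hard stop, the slab's brass-bar (-x) end then sunk about 18 mm and its other (+x) end raised about 22 mm. The pivot is stiff: pressing 15 to 25 mm from the slab's -x end moves it at about 3 to 5 N, and it stays where it is left. It does not tip the other way
- pivot (a point): middle of the cradle's pivot, inside the board: at board x = -43 mm, height 25.5 mm; the pivot runs along the board's y axis and the slab's underside lies 2.5 mm above it. Axes as the board's
- press (a point): point on the board's top plane in which the slab's top lies at the start: middle of the slab's width, 22 mm from its end beside the brass bar; a good place to press. At the cradle's stop the slab's top is about 12 mm lower here. Axes as the board's
- tray: fixed aluminium tray, 210 (x) x 210 (y) mm, rim 18 mm high, walls and floor 5 mm thick; origin at the centre of its underside, z up. The used slab lies in its +y half
- lane (a point): centre of the free lane of the tray, on its inner floor (5 mm above the table), 40 mm to -y from the tray's middle; a slab centred here lengthwise along the tray's x axis leaves 40 mm to the used slab and 30 mm to the tray's wall. Axes as the tray's
- used_slab: an equal loose slate slab (140 x 60 x 12 mm) lying in the tray, centred 60 mm to +y of the tray's middle, along the tray's x; leave it. Origin at the centre of its underside
- ramekin: small white bowl, 60 mm wide, 30 mm high, standing on the board near its +x end; origin at the centre of its foot
- glass_a: wine glass, 72 mm wide, 195 mm high; origin under its foot
- glass_b: wine glass, 72 mm wide, 195 mm high; origin under its foot
- tealight: amber glass tealight cup, 72 mm wide, 75 mm high; origin under its foot
- mill: wooden pepper mill, 56 mm wide, 150 mm high; origin under its base

How it is judged:
On the way, in this order (a step that is already met when the one before it is completed fails the run):
1. the slab is tipped in the well: its end by the brass bar pressed down to the stop, the other end raised (value of joint cradle above 0.26 rad and angle between slab's own z axis and vertical above 0.2 rad and horizontal distance between slab and press below 0.065 m), for 0.2 s.
2. the slab is lifted clear of the board (z of slab in the frame of board above 0.06 m and contact force between slab and board below 0.05 N), for 0.2 s.
At the end, for the whole second after the job is handed in: the slab lies at rest flat on the tray's floor (tilt under 0.05 rad, within 4 mm of the floor), right way up, in the free half of the tray beside the used slab, its length within 0.26 rad (15 degrees) of the tray's x axis, released (z of slab in the frame of tray between 0 and 0.009 m and horizontal distance between slab and tray below 0.11 m and y of slab in the frame of tray below -0.005 m and angle between slab's own z axis and vertical below 0.05 rad and angle between the x axis of slab and the x axis of tray, either way round below 0.26 rad and linear speed of slab below 0.01 m/s); the robot touches nothing.
It fails at once if the used slab is shifted more than 30 mm, or another bystander more than 30 mm (distance of any of ramekin, used_slab, glass_a, glass_b, tealight, mill from where it was at the start of the episode above 0.03 m).
It fails at once if a glass, the mill, the tealight or the ramekin is tipped by more than 0.5 rad (angle between any of glass_a, glass_b, mill, tealight, ramekin's own z axis and vertical above 0.5 rad).
It fails at once if the slab is pressed into its cradle or against the board with more than 50 N (contact force between slab and board above 50 N).
It fails at once if the slab is banged down: more than 100 N on the tray or the used slab, or dropped or thrown so that it moves faster than 0.35 m/s within 15 mm of the tray's floor (contact force between slab and tray above 100 N or contact force between slab and used_slab above 100 N or (horizontal distance between slab and tray below 0.15 m and z of slab in the frame of tray below 0.02 m and linear speed of slab above 0.35 m/s)).
It also fails if it takes over 48 s, if anything falls off the work surface, if the arm or the gripper's body presses on something with over 40 N, if the wrist force passes 120 N, or if a joint passes its speed limit or range.

## Working session

There is one attempt and no reset: what is moved stays moved. The work goes in short steps, Python scripts to look and compute and a tool call to move; the robot and the scene stay as the last step left them, time stands still between calls to the robot, and variables do not carry over. Pictures are saved under pics/ and viewed, at most 10 in all, crops included, and the job is handed in when it is done.

Besides the shell and the picture viewer there is one more tool, called after "Emit:" by a JSON object that holds its "api" and its "payload". arm_command: Moves the arm, as the interface text tells. Its arguments: {"type":"object","properties":{"delta_rot":{"type":"array","items":{"type":"array","items":{"type":"number"}}},"delta_pos":{"type":"array","items":{"type":"array","items":{"type":"number"}}},"gripper":{"type":"array","items":{"type":"number"}},"grip_force":{"type":"number"}},"required":["delta_rot","delta_pos","gripper"]}

```bash
mkdir -p pics; python3 - <<'E'
from rig import status, viewer
import cv2,numpy as np,json
print(status.get_obs())
for n in("scene","side"):
    c=viewer.camera(n); cv2.imwrite(f"pics/{n}0.png",c["pixels"])
    print(n,c["fx"],c["fy"],c["cx"],c["cy"],np.array(c["pose"]).round(4).tolist())
E
```

```text
{'time': 0.0, 'q': array([ 9.73505365e-01,  5.28468677e-01,  1.43394057e+00, -1.56422820e-05,
        1.18137430e+00, -1.78487041e-01]), 'joint_velocities': array([-0.00028879, -0.00160021, -0.00132521,  0.00029293, -0.00033769,
       -0.00059106]), 'joint_torque': array([-2.43665090e-04, -4.40049970e+01, -1.76591367e+01,  6.32056966e-02,
        5.82878315e-02, -1.97151066e-04]), 'position': array([0.25370913, 0.57036893, 0.22155792]), 'tool_rot': array([ 2.07871925e-01,  9.78155439e-01, -1.01680387e-03, -4.07642531e-04]), 'ft_force': array([ 0.0228527 ,  0.48027474, -0.37173863]), 'moment': array([-0.01607862, -0.02475376, -0.01218526]), 'grip_force': 0.0, 'grip_width': 0.08706959984267455}
scene 446.1601806072452 446.1601806072452 250.07056286236744 182.93455429995015 [[-0.716, 0.4841, -0.503, 1.3572], [0.6978, 0.4758, -0.5354, 0.7521], [-0.0199, -0.7344, -0.6785, 1.0368], [0.0, 0.0, 0.0, 1.0]]
side 392.96821861846405 392.96821861846405 252.26569710052786 184.6475161976479 [[0.8189, -0.4121, 0.3994, 0.1531], [-0.5736, -0.6093, 0.5475, -0.6094], [0.0177, -0.6774, -0.7354, 0.8877], [0.0, 0.0, 0.0, 1.0]]
```

View pics/scene0.png

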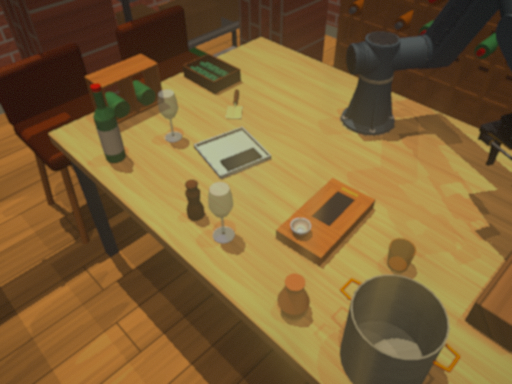

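View pics/side0.png

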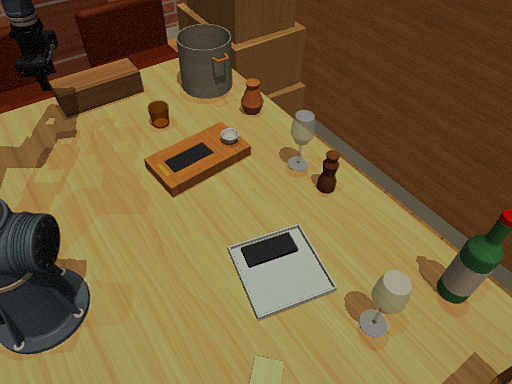

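The scene view shows the board's slab near (333,208), its ramekin at (300,228), and the tray at (233,152). In the side view the slab is near (190,157), the ramekin (230,137), the tray (280,270) and its used slab (270,248).

```bash
cat > h.py <<'E'
import cv2,numpy as np
def ray(c,uv,z,pose=None):
    P=np.array(c["pose"]) if pose is None else pose
    uv=np.atleast_2d(uv).astype(float)
    d=np.c_[(uv[:,0]-c["cx"])/c["fx"],(uv[:,1]-c["cy"])/c["fy"],np.ones(len(uv))]@P[:3,:3].T
    return (P[:3,3]+d*((z-P[2,3])/d[:,2])[:,None])[:,:2]
def blob(mask,seed,r=14):
    n,l,s,ce=cv2.connectedComponentsWithStats(mask.astype(np.uint8))
    y,x=np.nonzero(mask); ok=np.argmin((x-seed[0])**2+(y-seed[1])**2)
    m=(l==l[y[ok],x[ok]]).astype(np.uint8)
    return max(cv2.findContours(m,cv2.RETR_EXTERNAL,cv2.CHAIN_APPROX_NONE)[0],key=cv2.contourArea)[:,0]
def rect(w):
    c,s,a=cv2.minAreaRect((w*1000).astype(np.float32)); 
    if s[0]<s[1]: s=s[::-1];a+=90
    return np.round(c,1),np.round(s,1),round((a+90)%180-90,1)
E
python3 - <<'E'
from rig import viewer
from h import *
S={"scene":dict(slab=(333,208),used=(240,158),tray=(220,145),board=(320,232),ram=(300,226)),
"side":dict(slab=(190,157),used=(270,248),tray=(280,285),board=(215,165),ram=(230,134))}
for n in S:
    c=viewer.camera(n);p=c["pixels"];h=cv2.cvtColor(p,cv2.COLOR_BGR2HSV);s=S[n]
    H,Sa,V=[h[...,i].astype(int) for i in range(3)]
    for k in s: print(n,k,h[s[k][1],s[k][0]],end=' ')
    print()
    dark=(V<90)&(p.max(2).astype(int)-p.min(2)<45)
    for k,z in(("slab",.04),("used",.017)): print(k,rect(ray(c,blob(dark,s[k]),z)))
    gray=(Sa<70)&(V>100)
    b=blob(gray,s["tray"]);print("tray",rect(ray(c,b,.018)))
    b=blob(gray,s["ram"]);print("ram",rect(ray(c,b,.07)))
    cv2.imwrite(f"pics/m_{n}.png",np.hstack([dark*255,gray*255]).astype(np.uint8))
E
```

```text
scene slab [17 96 74] scene used [24 88 98] scene tray [ 36  44 190] scene board [ 14 189 185] scene ram [ 29  49 182] 
slab (array([516.1, 230.6]), array([133.1,  54.3]), 5.4)
used (array([ 591.2, -182.7]), array([55.5, 29.6]), 52.2)
tray (array([ 527.3, -226.2]), array([214. , 210.8]), 76.3)
ram (array([674.9, 219.4]), array([56.2, 35.5]), 78.8)
side slab [30 35 36] side used [150  46  33] side tray [ 49  21 171] side board [ 15 224  75] side ram [ 53  18 171] 
slab (array([517.1, 231.2]), array([140.4,  60.9]), 4.7)
used (array([ 530.8, -173.2]), array([141.2,  64.4]), -13.1)
tray (array([ 521.6, -232.8]), array([215.8, 211.7]), 77.0)
ram (array([664.7, 223.6]), array([54.9, 54.6]), -33.6)
```

```bash
cat >> h.py <<'E'
from scipy.spatial.transform import Rotation as R
def go(xyz,yaw,tilt=0.):
    "tool x at heading yaw(deg), tool down; tilt(deg) about tool y. prints delta from measured pose"
    from rig import status
    o=status.get_obs(); R0=R.from_quat(o["tool_rot"])
    a=np.radians(yaw); x=np.array([np.cos(a),np.sin(a),0]); z=np.array([0,0,-1.]); 
    R1=R.from_matrix(np.c_[x,np.cross(z,x),z])*R.from_euler('y',tilt,degrees=True)
    print("pos",(R0.inv().apply(np.array(xyz)-o["position"])).round(4),"rot",np.degrees((R0.inv()*R1).as_rotvec()).round(2),"now",o["position"].round(4),"t",o["time"])
E
python3 - <<'E'
from rig import viewer
from h import *
foot={"scene":dict(glass_b=(224,236),glass_a=(174,137),mill=(195,215),teal=(400,268)),"side":dict(glass_b=(298,164),glass_a=(374,323),mill=(327,189),teal=(160,124))}
for n in foot:
    c=viewer.camera(n)
    for k,v in foot[n].items(): print(n,k,ray(c,v,0.).round(3))
go((0.469,0.227,0.12),185)
E
```

```text
scene glass_b [[0.81  0.048]]
scene glass_a [[ 0.612 -0.464]]
scene mill [[ 0.817 -0.083]]
scene teal [[0.539 0.488]]
side glass_b [[0.81  0.043]]
side glass_a [[ 0.619 -0.467]]
side mill [[ 0.814 -0.091]]
side teal [[0.531 0.476]]
pos [-0.3363 -0.2266  0.1023] rot [-4.0e-02 -2.0e-02 -2.9e+01] now [0.254  0.5708 0.2222] t 0.3
```

Emit:
{"api": "arm_command", "payload": {"delta_rot": [[0,0,-29],[0,0,-29],[0,0,-29],[0,0,-29],[0,0,-29],[0,0,-29],[0,0,-29],[0,0,-29],[0,0,-29],[0,0,-29],[0,0,-29],[0,0,-29]], "delta_pos": [[-0.336,-0.227,0.07],[-0.336,-0.227,0.07],[-0.336,-0.227,0.07],[-0.336,-0.227,0.07],[-0.336,-0.227,0.07],[-0.336,-0.227,0.07],[-0.336,-0.227,0.07],[-0.336,-0.227,0.07],[-0.336,-0.227,0.07],[-0.336,-0.227,0.07],[-0.336,-0.227,0.07],[-0.336,-0.227,0.07]], "gripper": [1,1,1,1,1,1,1,1,1,1,1,1], "grip_force": 10}}

```text
time: 1.3
position: [0.4702, 0.2248, 0.1522]
tool_rot: [-0.041, 0.999, -0.0, -0.0]
ft_force: [-1.2, 0.3, 0.3]
grip_width: 0.0153
grip_force: 0.0
```

```bash
python3 - <<'E'
from rig import status,viewer
from h import *
o=status.get_obs();c=viewer.camera("wrist");cv2.imwrite("pics/w1.png",c["pixels"])
T=np.eye(4);T[:3,:3]=R.from_quat(o["tool_rot"]).as_matrix();T[:3,3]=o["position"]
P=T@np.array(c["mount"]);print(np.array(c["mount"]).round(3).tolist(),c["fx"],c["cx"],c["cy"])
print(o["position"],o["ft_force"])
for w in [(0.447,.225,.04),(.5866,.237,.04),(.469,.227,.04)]:
    q=np.linalg.inv(P)@np.r_[w,1];print(c["fx"]*q[0]/q[2]+c["cx"],c["fy"]*q[1]/q[2]+c["cy"])
go((0.469,0.227,0.06),185)
E
```

```text
[[0.0, -0.954, -0.298, 0.082], [1.0, 0.0, -0.0, -0.001], [0.0, -0.298, 0.954, -0.162], [0.0, 0.0, 0.0, 1.0]] 275.55054322457636 257.1029695447135 193.94565754507127
[0.47024257 0.22479916 0.15216294] [-1.21736413  0.2750576   0.25625237]
259.74207261406997 168.8247949087942
259.8098701957464 286.9363895612332
259.8586997394138 189.7389026203975
pos [-0.0001  0.0008  0.0924] rot [ 0.02 -0.05 -0.16] now [0.469  0.2262 0.1524] t 1.35
```

View pics/w1.png

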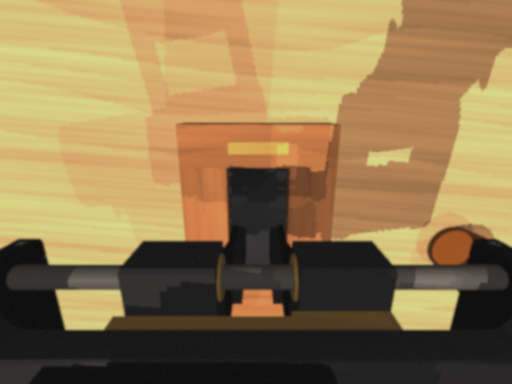

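The wrist view shows the slab's brass-bar end at row 168, columns 228–288, exactly where predicted. So the press point is good to about 1 mm.

Emit:
{"api": "arm_command", "payload": {"delta_rot": [[0,0,0],[0,0,0],[0,0,0],[0,0,0],[0,0,0],[0,0,0],[0,0,0],[0,0,0],[0,0,0],[0,0,0]], "delta_pos": [[0,0,0.025],[0,0,0.05],[0,0,0.075],[0,0,0.09],[0,0,0.1],[0,0,0.105],[0,0,0.108],[0,0,0.11],[0,0,0.112],[0,0,0.114]], "gripper": [1,1,1,1,1,1,1,1,1,1]}}

```text
time: 2.18
position: [0.4691, 0.2273, 0.0394]
tool_rot: [-0.044, 0.999, 0.0, 0.001]
ft_force: [-2.4, 1.9, 7.0]
grip_width: 0.0008
grip_force: 3.1
```

Emit:
{"api": "arm_command", "payload": {"delta_rot": [[0,0,0],[0,0,0],[0,0,0],[0,0,0],[0,0,0],[0,0,0],[0,0,0],[0,0,0],[0,0,0],[0,0,0]], "delta_pos": [[0,0,0.001],[0,0,0.002],[0,0,0.003],[0,0,0.004],[0,0,0.005],[0,0,0.006],[0,0,0.007],[0,0,0.008],[0,0,0.009],[0,0,0.009]], "gripper": [1,1,1,1,1,1,1,1,1,1]}}

```text
time: 3.02
position: [0.4667, 0.2271, 0.0303]
tool_rot: [-0.043, 0.999, 0.0, -0.002]
ft_force: [-4.7, 1.8, 6.6]
grip_width: 0.0004
grip_force: 3.7
```

Emit:
{"api": "arm_command", "payload": {"delta_rot": [[0,0,0],[0,0,0],[0,0,0],[0,0,0]], "delta_pos": [[0,0,0.001],[0,0,0.002],[0,0,0.0025],[0,0,0.003]], "gripper": [1,1,1,1]}}

```text
time: 3.35
position: [0.4667, 0.2272, 0.0296]
tool_rot: [-0.044, 0.999, 0.0, -0.001]
ft_force: [-8.6, 0.3, 29.3]
grip_width: 0.0007
grip_force: 15.2
```

Force has risen to 29 N, so it is on the stop. I'll ease off, hold briefly, then lift and open.

Emit:
{"api": "arm_command", "payload": {"delta_rot": [[0,0,0],[0,0,0],[0,0,0],[0,0,0],[0,0,0],[0,0,0],[0,0,0],[0,0,0],[0,0,0],[0,0,0],[0,0,0],[0,0,0]], "delta_pos": [[0,0,-0.001],[0,0,-0.0015],[0,0,-0.002],[0,0,-0.004],[0,0,-0.01],[0,0,-0.03],[0,0,-0.06],[0,0,-0.1],[0,0,-0.12],[0,0,-0.12],[0,0,-0.12],[0,0,-0.12]], "gripper": [1,1,1,1,1,1,1,1,-1,-1,-1,-1]}}

```text
time: 4.35
position: [0.4684, 0.2267, 0.1462]
tool_rot: [-0.044, 0.999, -0.0, -0.0]
ft_force: [0.5, 0.3, -0.3]
grip_width: 0.0194
grip_force: 0.0
```

```bash
python3 - <<'E'
from rig import status,viewer
from h import *
c=viewer.camera("side");p=c["pixels"][100:220,100:300]
cv2.imwrite("pics/s1.png",cv2.resize(p,None,fx=4,fy=4,interpolation=2))
# grasp geometry: board frame; slab s along slab, pivot at s=-8, centre (0.5166,0.231), yaw 5, tilt .3
a=np.radians(5);e=np.array([np.cos(a),np.sin(a)]);piv=np.array([.5166,.231])-.008*e;t=.3
for s,u in((.05,.002),(.05,.05)):  # u: tip height over underside along slab normal
    X=(s+.008)*np.cos(t)-(u+.0025)*np.sin(t);Z=.0255+(s+.008)*np.sin(t)+(u+.0025)*np.cos(t)
    w=np.r_[piv+X*e,Z];print(w)
    for tl in (17.2,-17.2):go(w,185,tl)
E
```

```text
[0.56250433 0.23501611 0.04693919]
pos [-0.0951  0.0002  0.0985] rot [-2.000e-02  1.708e+01 -1.000e-02] now [0.468  0.2266 0.1456] t 4.4
pos [-0.0951  0.0002  0.0985] rot [ -0.02 -17.32  -0.  ] now [0.468  0.2266 0.1456] t 4.4
[0.54837334 0.23377981 0.09279534]
pos [-0.0808  0.0002  0.0526] rot [-2.000e-02  1.708e+01 -1.000e-02] now [0.468  0.2266 0.1456] t 4.4
pos [-0.0808  0.0002  0.0526] rot [ -0.02 -17.32  -0.  ] now [0.468  0.2266 0.1456] t 4.4
```

View pics/s1.png

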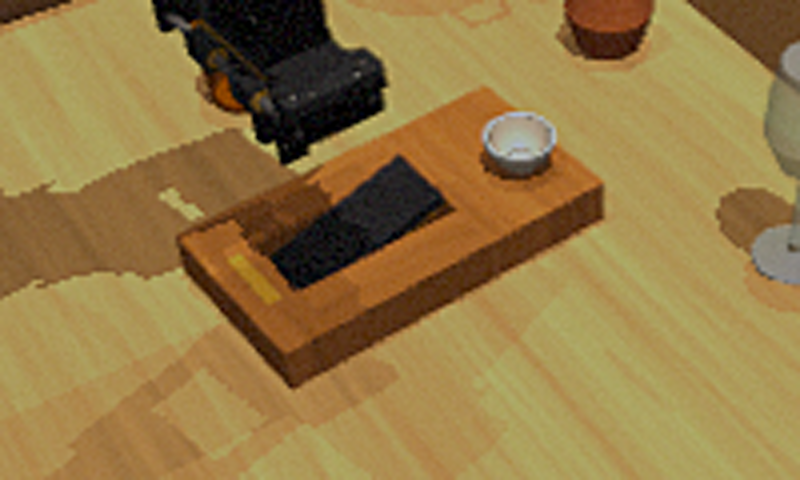

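The close-up shows the slab's far end standing clear of the board, at crop (400,165)–(450,205). Next I'll move to a pose perpendicular to it, 50 mm above its underside.

Emit:
{"api": "arm_command", "payload": {"delta_rot": [[0,-5,0],[0,-10,0],[0,-15,0],[0,-17.3,0],[0,-17.3,0],[0,-17.3,0],[0,-17.3,0],[0,-17.3,0],[0,-17.3,0],[0,-17.3,0]], "delta_pos": [[-0.02,0,0],[-0.04,0,0.01],[-0.06,0,0.02],[-0.081,0,0.04],[-0.081,0,0.053],[-0.081,0,0.053],[-0.081,0,0.053],[-0.081,0,0.053],[-0.081,0,0.053],[-0.081,0,0.053]], "gripper": [-1,-1,-1,-1,-1,-1,-1,-1,-1,-1]}}

```text
time: 5.23
position: [0.5498, 0.2341, 0.0944]
tool_rot: [-0.043, 0.988, 0.007, 0.151]
ft_force: [-0.1, -0.1, -0.7]
grip_width: 0.0848
grip_force: 0.0
```

```bash
python3 - <<'E'
from rig import status,viewer
from h import *
o=status.get_obs();c=viewer.camera("wrist");cv2.imwrite("pics/w2.png",c["pixels"])
print(o["grip_width"])
go((.5625,.2350,.047),185,-17.2)
E
```

```text
0.08478526218255264
pos [ 0.002  -0.0003  0.0491] rot [0.02 0.18 0.01] now [0.5498 0.2342 0.0944] t 5.2833
```

View pics/w2.png

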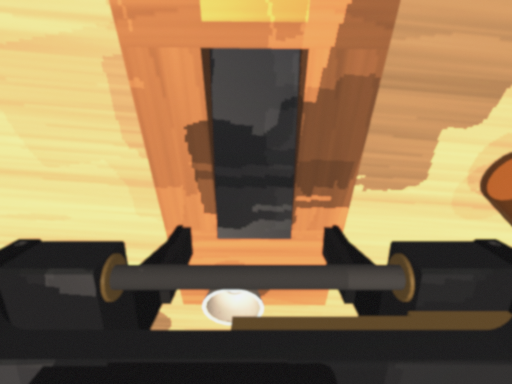

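The wrist view shows the slab centred between the open fingers: slab columns 214–296, finger tips near columns 180 and 335. I'll descend along the tool axis.

Emit:
{"api": "arm_command", "payload": {"delta_rot": [[0,0,0],[0,0,0],[0,0,0],[0,0,0],[0,0,0],[0,0,0],[0,0,0],[0,0,0]], "delta_pos": [[0.002,0,0.015],[0.002,0,0.03],[0.002,0,0.038],[0.002,0,0.043],[0.002,0,0.046],[0.002,0,0.048],[0.002,0,0.049],[0.002,0,0.049]], "gripper": [-1,-1,-1,-1,-1,-1,-1,-1]}}

```text
time: 5.95
position: [0.5622, 0.2352, 0.0464]
tool_rot: [-0.043, 0.988, 0.007, 0.15]
ft_force: [-0.3, -0.4, 1.1]
grip_width: 0.0874
grip_force: 0.0
```

```bash
python3 - <<'E'
from rig import status,viewer
from h import *
c=viewer.camera("side");p=c["pixels"][90:210,120:280]
cv2.imwrite("pics/s2.png",cv2.resize(p,None,fx=5,fy=5,interpolation=2))
go((.5625,.2350,.047),185,-17.2)
E
```

```text
pos [-0.0004 -0.0002 -0.0004] rot [0.01 0.13 0.01] now [0.5622 0.2352 0.0465] t 6.0
```

View pics/s2.png

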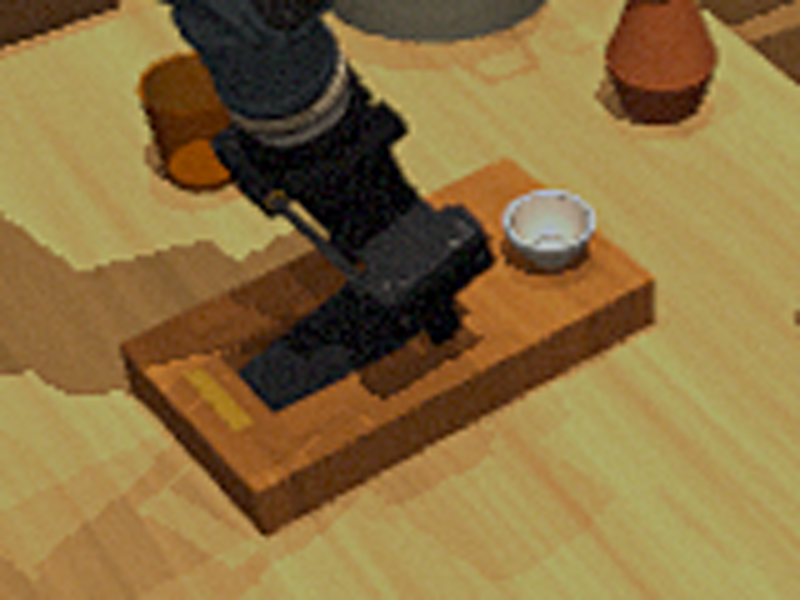

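The fingers straddle the raised end (near finger tip at crop (442,335)), just clear of the rim. Closing now.

Emit:
{"api": "arm_command", "payload": {"delta_rot": [[0,0,0],[0,0,0],[0,0,0],[0,0,0],[0,0,0],[0,0,0],[0,0,0],[0,0,0],[0,0,0],[0,0,0]], "delta_pos": [[0,0,0],[0,0,0],[0,0,0],[0,0,0],[0,0,0],[0,0,0],[0,0,0],[0,0,0],[0,0,0],[0,0,0]], "gripper": [1,1,1,1,1,1,1,1,1,1], "grip_force": 50}}

```text
time: 6.83
position: [0.5621, 0.235, 0.0463]
tool_rot: [-0.043, 0.988, 0.007, 0.15]
ft_force: [-0.7, -0.5, 1.9]
grip_width: 0.0588
grip_force: 50.0
```

```bash
python3 - <<'E'
from h import *
p=np.array([.5622,.2352,.0464])
go(p+[.002,0,.02],185,-17.2);go(p+[.004,0,.1],185,-17.2)
E
```

```text
pos [-0.008  -0.     -0.0186] rot [-0.01  0.1   0.01] now [0.5621 0.235  0.0463] t 6.8333
pos [-0.0337 -0.0002 -0.0944] rot [-0.01  0.1   0.01] now [0.5621 0.235  0.0463] t 6.8333
```

Emit:
{"api": "arm_command", "payload": {"delta_rot": [[0,0,0],[0,0,0],[0,0,0],[0,0,0],[0,0,0],[0,0,0],[0,0,0],[0,0,0],[0,0,0],[0,0,0],[0,0,0],[0,0,0]], "delta_pos": [[-0.001,0,-0.003],[-0.003,0,-0.008],[-0.006,0,-0.014],[-0.008,0,-0.0186],[-0.012,0,-0.03],[-0.016,0,-0.042],[-0.021,0,-0.056],[-0.025,0,-0.07],[-0.03,0,-0.083],[-0.034,0,-0.094],[-0.034,0,-0.094],[-0.034,0,-0.094]], "gripper": [1,1,1,1,1,1,1,1,1,1,1,1]}}

```text
time: 7.83
position: [0.5668, 0.2357, 0.1469]
tool_rot: [-0.043, 0.988, 0.007, 0.151]
ft_force: [-1.1, 0.1, -3.4]
grip_width: 0.0596
grip_force: 50.0
```

```bash
python3 - <<'E'
from rig import status,viewer
from h import *
c=viewer.camera("side");p=c["pixels"][60:210,100:300]
cv2.imwrite("pics/s3.png",cv2.resize(p,None,fx=4,fy=4,interpolation=2))
o=status.get_obs();print(o["ft_force"],o["moment"],o["grip_width"],o["q"])
E
```

```text
[-0.53623709  0.24123502 -2.63668334] [-0.02091775  0.25838693 -0.00117921] 0.05940707670823305 [ 0.23412504  0.52873721  1.76299968 -0.0826996   0.55312775 -1.36014509]
```

View pics/s3.png

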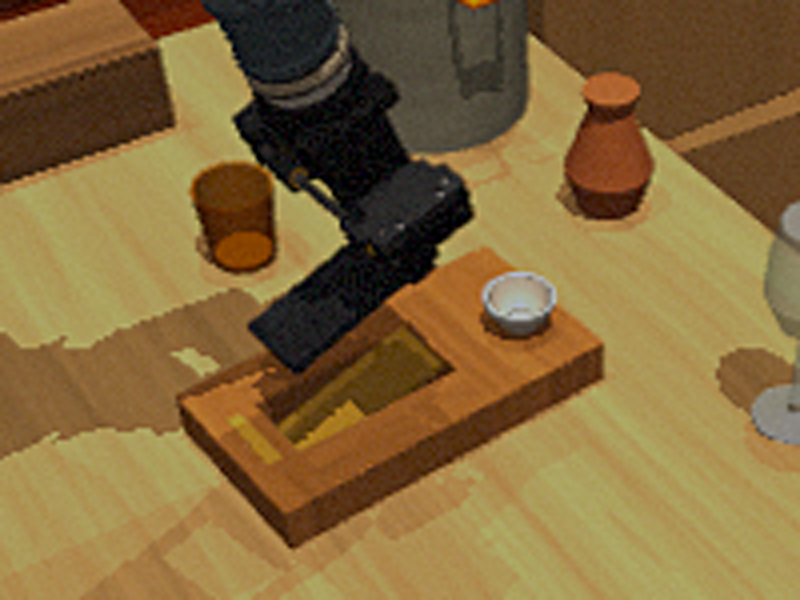

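The slab is out of the well and held by its end, with little or no slip. Next I'll work out the carry to the tray.

```bash
python3 - <<'E'
from h import *
go((.564,-.02,.15),176,-8.6);go((.561,-.277,.14),167,0)
E
```

```text
pos [ 0.022  -0.2543 -0.0111] rot [2.02 8.65 8.79] now [0.566  0.2355 0.1459] t 7.8833
pos [ 0.0492 -0.5101 -0.0091] rot [ 2.71 17.12 17.87] now [0.566  0.2355 0.1459] t 7.8833
```

Emit:
{"api": "arm_command", "payload": {"delta_rot": [[0.1,0.4,0.4],[0.2,1,1],[0.4,1.7,1.7],[0.6,2.5,2.5],[0.8,3.4,3.5],[1,4.3,4.4],[1.2,5.1,5.2],[1.4,6,6.1],[1.6,6.9,7],[1.8,7.6,7.7],[1.9,8.2,8.3],[2,8.6,8.8]], "delta_pos": [[0.001,-0.01,0],[0.002,-0.028,-0.001],[0.004,-0.05,-0.002],[0.006,-0.075,-0.003],[0.009,-0.1,-0.004],[0.011,-0.125,-0.005],[0.013,-0.15,-0.007],[0.015,-0.175,-0.008],[0.018,-0.2,-0.009],[0.02,-0.225,-0.01],[0.021,-0.243,-0.011],[0.022,-0.254,-0.011]], "gripper": [1,1,1,1,1,1,1,1,1,1,1,1]}}

```text
time: 8.88
position: [0.5644, -0.0224, 0.1492]
tool_rot: [0.036, 0.997, -0.003, 0.075]
ft_force: [0.5, 1.1, -3.1]
grip_width: 0.0593
grip_force: 49.9
```

```bash
python3 - <<'E'
from h import *
go((.561,-.277,.12),167,0)
E
```

```text
pos [-0.0106 -0.2542  0.0311] rot [0.67 8.59 8.8 ] now [ 0.5644 -0.0224  0.1492] t 8.8833
```

Emit:
{"api": "arm_command", "payload": {"delta_rot": [[0,0.4,0.4],[0.1,1,1],[0.1,1.7,1.7],[0.2,2.5,2.5],[0.3,3.4,3.5],[0.3,4.3,4.4],[0.4,5.1,5.2],[0.5,6,6.1],[0.5,6.9,7],[0.6,7.6,7.7],[0.7,8.2,8.3],[0.7,8.6,8.8]], "delta_pos": [[0,-0.01,0.001],[-0.001,-0.028,0.002],[-0.002,-0.05,0.004],[-0.003,-0.075,0.007],[-0.004,-0.1,0.01],[-0.005,-0.125,0.013],[-0.006,-0.15,0.016],[-0.007,-0.175,0.02],[-0.008,-0.2,0.024],[-0.009,-0.225,0.028],[-0.01,-0.243,0.03],[-0.011,-0.254,0.031]], "gripper": [1,1,1,1,1,1,1,1,1,1,1,1]}}

```text
time: 9.88
position: [0.5621, -0.2759, 0.1197]
tool_rot: [0.113, 0.994, 0.0, 0.0]
ft_force: [-0.1, -0.0, -2.5]
grip_width: 0.0596
grip_force: 49.9
```

```bash
python3 - <<'E'
from rig import status,viewer
from h import *
c=viewer.camera("side");p=c["pixels"][180:330,200:400]
cv2.imwrite("pics/s4.png",cv2.resize(p,None,fx=4,fy=4,interpolation=2))
o=status.get_obs();print(o["ft_force"],o["moment"],o["grip_width"])
go((.561,-.277,.12),167,0)
P=np.linalg.inv(np.array(c["pose"]))
# predicted crop pixels of slab corners if level & no slip (underside 2 mm below tip)
a=np.radians(167);e=np.array([np.cos(a),np.sin(a)]);n=np.array([-e[1],e[0]]);t=o["position"]
for s,y in((-.02,.03),(-.02,-.03),(.12,.03),(.12,-.03)):
  for h in(-.002,.01):
    q=P@np.r_[t[:2]+s*e+y*n,t[2]+h,1];print(s,y,h,((c["fx"]*q[0]/q[2]+c["cx"]-200)*4).round(),((c["fy"]*q[1]/q[2]+c["cy"]-180)*4).round())
E
```

```text
[ 0.5142152  -1.80552063 -2.74875256] [-0.11172334 -0.21784352  0.01794248] 0.059567270926276436
pos [ 0.0018  0.0002 -0.0001] rot [-0.08  0.1   0.03] now [ 0.5627 -0.2776  0.1199] t 9.9333
-0.02 0.03 -0.002 491.0 309.0
-0.02 0.03 0.01 495.0 297.0
-0.02 -0.03 -0.002 442.0 228.0
-0.02 -0.03 0.01 445.0 216.0
0.12 0.03 -0.002 267.0 389.0
0.12 0.03 0.01 268.0 378.0
0.12 -0.03 -0.002 225.0 301.0
0.12 -0.03 0.01 225.0 290.0
```

View pics/s4.png

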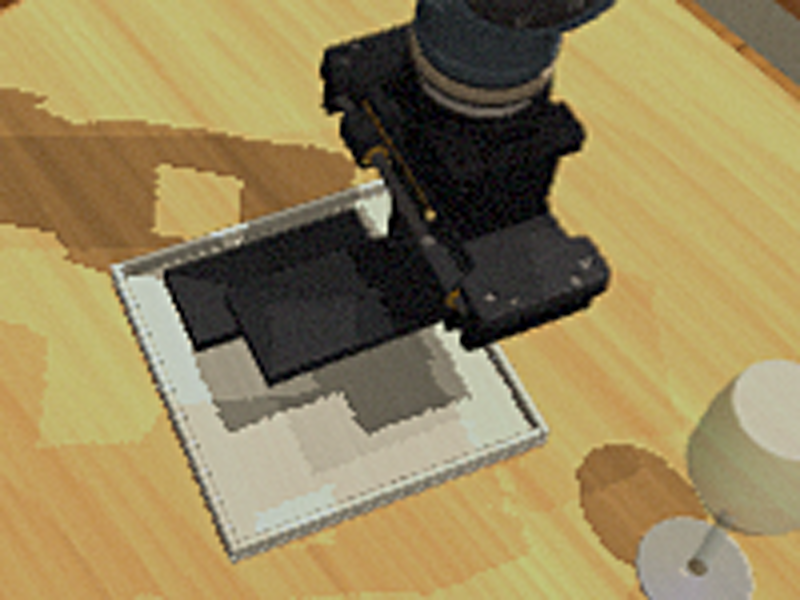

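The slab hangs level: its near corner is at crop (270,385) against a predicted (267,389), over the free lane. Lowering now, slowly at the end.

Emit:
{"api": "arm_command", "payload": {"delta_rot": [[0,0,0],[0,0,0],[0,0,0],[0,0,0],[0,0,0],[0,0,0],[0,0,0],[0,0,0],[0,0,0],[0,0,0],[0,0,0],[0,0,0]], "delta_pos": [[0.002,0,0.01],[0.002,0,0.025],[0.002,0,0.042],[0.002,0,0.06],[0.002,0,0.077],[0.002,0,0.09],[0.002,0,0.098],[0.002,0,0.102],[0.002,0,0.105],[0.002,0,0.107],[0.002,0,0.1085],[0.002,0,0.1095]], "gripper": [1,1,1,1,1,1,1,1,1,1,1,1]}}

```text
time: 10.93
position: [0.5609, -0.274, 0.012]
tool_rot: [0.112, 0.994, -0.0, 0.001]
ft_force: [0.5, 0.2, -2.5]
grip_width: 0.0595
grip_force: 50.0
```

Emit:
{"api": "arm_command", "payload": {"delta_rot": [[0,0,0],[0,0,0],[0,0,0],[0,0,0],[0,0,0],[0,0,0]], "delta_pos": [[0,0,0.001],[0,0,0.002],[0,0,0.003],[0,0,0.0035],[0,0,0.004],[0,0,0.004]], "gripper": [1,1,1,1,1,1]}}

```text
time: 11.43
position: [0.5605, -0.2737, 0.0074]
tool_rot: [0.112, 0.994, -0.0, 0.001]
ft_force: [-0.4, -0.8, -2.3]
grip_width: 0.059
grip_force: 50.0
```

Emit:
{"api": "arm_command", "payload": {"delta_rot": [[0,0,0],[0,0,0],[0,0,0],[0,0,0]], "delta_pos": [[0,0,0.0005],[0,0,0.001],[0,0,0.0013],[0,0,0.0015]], "gripper": [1,1,1,1]}}

```text
time: 11.77
position: [0.5606, -0.2737, 0.0068]
tool_rot: [0.112, 0.994, -0.0, 0.001]
ft_force: [-2.1, 0.5, 5.1]
grip_width: 0.0596
grip_force: 50.0
```

Contact at about 8 N. I'll release, opening only partly to clear the tray wall, and rise.

Emit:
{"api": "arm_command", "payload": {"delta_rot": [[0,0,0],[0,0,0],[0,0,0],[0,0,0],[0,0,0],[0,0,0],[0,0,0],[0,0,0],[0,0,0],[0,0,0],[0,0,0],[0,0,0]], "delta_pos": [[0,0,0],[0,0,0],[0,0,0],[0,0,0],[0,0,0],[0,0,-0.003],[0,0,-0.01],[0,0,-0.03],[0,0,-0.06],[0,0,-0.09],[0,0,-0.12],[0,0,-0.15]], "gripper": [-0.65,-0.65,-0.65,-0.65,-0.65,-0.65,-0.65,-0.65,-0.65,-0.65,-0.65,-0.65]}}

```text
time: 12.77
position: [0.5601, -0.2735, 0.1579]
tool_rot: [0.112, 0.994, -0.0, 0.001]
ft_force: [0.1, -0.1, -0.3]
grip_width: 0.0717
grip_force: 0.0
```

```bash
python3 - <<'E'
from rig import status,viewer
from h import *
c=viewer.camera("side");p=c["pixels"][180:330,200:400]
cv2.imwrite("pics/s5.png",cv2.resize(p,None,fx=4,fy=4,interpolation=2))
o=status.get_obs();print(o["position"],o["ft_force"],o["grip_width"])
E
```

```text
[ 0.56354929 -0.27576379  0.16447778] [ 1.19561136 -1.16942207  3.20626827] 0.07137784485094535
```

View pics/s5.png

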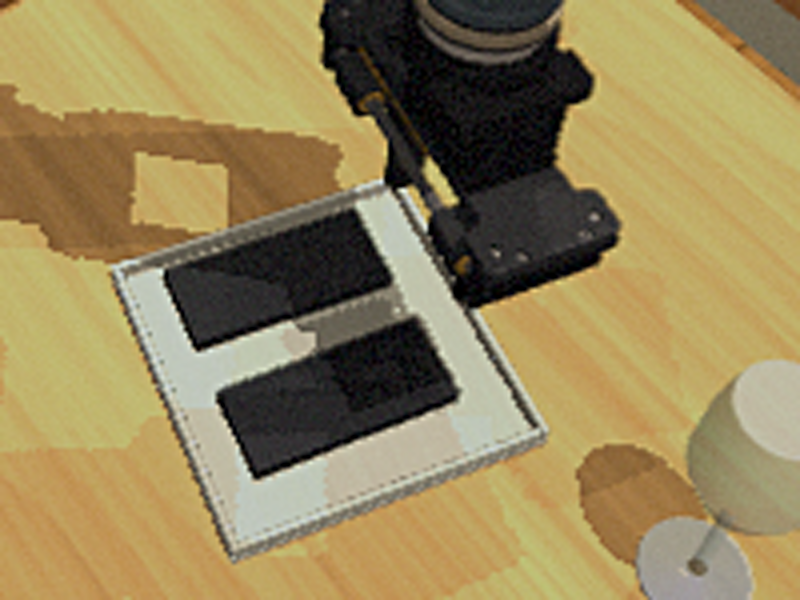

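The slab lies flat in the free lane at crop (338,398), parallel to the used slab at (278,280). The gripper is clear of both.

```bash
python3 -c "
from rig import robot; print(robot.hand_in())"
```

```text
the job is handed in; nothing more can be done
None
```

I tipped the slab, lifted it out and laid it flat in the tray's free lane, parallel to the used slab. The job was handed in after about 13 s of the 48 s; no verdict came back, but the last picture shows the slab in place and the gripper clear of it.

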